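# Move the camera carriage from its park catch to its working catch

### The arm

A 7-joint arm with a two-finger parallel gripper is mounted at the origin on the work surface. World frame = base frame: x ahead of the robot, y to its left, z up, the work surface at z = 0. Lengths are in m, angles in rad, forces in N, time in s.
With the tool pointing down it reaches from about 0.4 to 0.9 m from the base axis. Payload 5.5 kg.
Tool frame: the origin (TCP) lies where the fingers leave the gripper's body, on its centre line; the fingertips stand 73 mm ahead of it and the grasp point (between the pads) lies 54 mm ahead of it (manip.tips_ahead is the distance from the TCP to the fingertips, in m); z points along the fingers, y is the line along which they close (so a half turn about z gives the same grasp; the last joint's range is limited). The gripper opens to 85 mm and grips with 20 to 120 N. Pads are 22 mm wide; open, the fingers measure 114 mm over their backs; the gripper's body (76 mm by 85 mm) begins 54 mm behind the grasp point. The pads swing forward as they close: fully open they stand 13 mm farther back than shut.
Start: joints at [-0.968, 0.501, -0.427, 1.55, 0.221, 1.138, -0.21], TCP at [0.217, 0.613, 0.304] pointing down, gripper open.
Joint ranges: [-2.88, 2.88], [-0.31, 2.03], [-1.54, 1.56], [0.2, 2.42], [-1.41, 4.55], [0.19, 2.02], [-2.57, 2.57]. Speed limits (rad/s): [2.57, 2.57, 3.14, 3.14, 3.14, 3.14, 3.14].

### API

Orientations are given as a unit quaternion [x, y, z, w].
In Python, from bench import manip gives the robot as it stands. The module is installed in compiled form; this text tells all that it offers. Calls block until the motion is done:
- manip.move_ptp(position, orientation): joint-space move of the TCP to a pose.
- manip.move_l(position, rate=0.15, frame=None): straight line of the TCP; frame=None keeps the orientation; rate is the mean speed in m/s.
- manip.set_joints(angles): joint-space move.
- manip.set_gripper(opening, grasp_force=None): opening from 0.0 (shut) to 1.0 (fully open); grasp_force is the grip in N (None keeps the last); returns when the fingers have stopped.
- manip.pause(seconds).
- manip.inverse_kinematics(position, orientation): joint angles nearest the present ones, or None.
- manip.camera(name): name is "side" or "top" or "wrist"; returns a dict with "img" (400x640x3 uint8, red, green, blue), "range_z" (400x640 float32, m along the optical axis (not along the pixel's ray), 0 where there is no reading), "fx", "fy", "cx", "cy" (pixels), "T" (4x4, takes a point from camera to world coordinates); the wrist camera has in their place "mount" (4x4, takes a point from camera to tool coordinates, whose origin is the TCP and whose axes are the flange's). Camera axes: x right, y up, looking along -z (the intrinsics and any distortion apply to the point x, -y, -z); pixel columns grow to the right and rows downward; lengths in m; the calibration is good to about 2 mm. A picture is of the moment at which its call begins: read the wrist's pose just before it.
A pose or a line that the arm cannot do raises manip.MotionError and nothing moves.
- manip.hand_in(): hands the job in; it is judged then, once.
Readings, each from a call of its own:
- manip.get_time(): time.
- manip.get_qpos(): joint angles.
- manip.get_dq(): joint speeds.
- manip.get_tau(): joint torques, N m.
- manip.get_tool_pos(): TCP position.
- manip.get_ee_rot(): TCP orientation.
- manip.get_wrist_force(): force on the tool from outside, world axes, zero at the start.
- manip.get_wrist_torque(): the same for the moment, N m.
- manip.get_opening(): opening from 0.0 (shut) to 1.0 (fully open).
- manip.get_grip_force(): force on a finger pad.
Only numpy, scipy, OpenCV 4.12 (cv2) and the standard library are available. Lean on these libraries where they do the work, as an engineer would, in place of code of your own. Each camera call takes 0.05 s, during which the arm holds its last target. There are 200 camera calls.

### The job

Press the park catch's thumb pad down so that the camera carriage springs out of its parked place, then slide the carriage along the bed into the far dovetail until it is fully home and the working catch has clicked up behind it. Leave the other things on the bench where they are.

Things in the scene. Friction and masses are not known exactly. Their poses are not given: they have to be found in the camera images.
- bed: Aluminium slide bed fixed to the bench, 292 by 100 mm, channel floor at z = 12 mm, dovetail rails to z = 26 mm. Origin: on its underside, mid-width. Its +x is the way from park to work. Park rails x -120 to -28 mm; working rails x 12 (flared mouth) to 128 mm, ending at a firm stop 27 mm high; ejector housing behind the park rails, x -150 to -130 mm, 27 mm high. Thumb pads on its -y side.
- carriage: Loose camera carriage, 0.5 kg, captive under the rails: steel dovetail plate 90 by 68 by 12 mm, on its rear part a black camera head 50 by 50 mm, top at z = 72 mm, lens ahead. Origin: centre of the plate's underside; x along the bed's +x, nose at x = 45, tail at -45 mm. Parked at bed x = -70 mm; latched at work at bed x = 78 to 83 mm (the stop). Sliding takes 1 to 4 N.
- push_face (a point): Middle of the head's flat rear face (50 mm wide, 60 mm high), at carriage x = -40 mm, 54 mm over the bench: push here along the bed's +x.
- park_catch_pad (a point): Centre of the top of the park catch's black thumb pad, 34 by 34 mm, at bed x = -28 mm, y = -75 mm, 34 mm over the bench when up; it goes 10 mm straight down. Once down, a damped spring pushes the carriage about 25 mm along +x within a second.
- park_catch (a joint): Travel of the park catch, m: 0 up (its tooth stands before the parked plate's nose), 0.010 fully down. It frees the carriage at about 0.008. Spring 2 to 3 N, up to 8 N with the carriage bearing on it; it stays down while the plate is over it and then rises.
- work_catch_pad (a point): Centre of the top of the working catch's thumb pad, same shape, at bed x = 38 mm, y = -75 mm, 34 mm over the bench when up. It needs no pressing here.
- work_catch (a joint): Travel of the working catch, m: 0 up, 0.010 fully down. The plate's nose rides over its ramp (a few N) and holds it down until the tail has passed, at carriage bed x = 78 mm; then it snaps up behind the tail.
- carton: Cardboard box 110 by 80 by 65 mm, a bystander. Origin under its centre.
- screwdriver: Screwdriver, 190 mm long, lying on the bench to the side of the bed, a bystander.
- post_base: Steel optics post on a round foot 70 mm wide, 85 mm high, a bystander. Origin under its centre.
Things that resemble listed ones, but are neither listed nor needed, are in the scene too. What is shaped like the carriage but blue or purple is not meant.

How it is judged:
By the outcome, as a careful person would: the job done as asked, in the order asked, and still so for the second after the job is handed in, with the robot touching nothing.
It also fails if it takes over 42 s, if anything falls off the work surface, if the arm or the gripper's body presses on something with over 40 N, if the wrist force passes 120 N, or if a joint passes its speed limit or range.

## Working session

There is one attempt and no reset: what is moved stays moved. The work goes in short steps, each a Python script; the robot and the scene stay as the last script left them, time stands still between calls to the robot, and variables do not carry over. Pictures are saved under pics/ and viewed, at most 10 in all, crops included, and the job is handed in when it is done.

```bash
mkdir -p pics
cat > h.py <<'E'
import numpy as np, cv2
from bench import manip
def snap(n):
    c=manip.camera(n); np.savez(f'pics/{n}.npz',**{k:np.array(v) for k,v in c.items()}); return c
def pts(c,T=None):
    T=np.array(c['T']) if T is None else T
    z=np.array(c['range_z']); v,u=np.mgrid[:z.shape[0],:z.shape[1]]
    P=np.stack([(u-c['cx'])/c['fx']*z,-(v-c['cy'])/c['fy']*z,-z],-1)
    W=P@T[:3,:3].T+T[:3,3]; W[z==0]=np.nan
    return W
E
python3 - <<'E'
from h import *
for n in('top','side'):
    c=snap(n); cv2.imwrite(f'pics/{n}.png',c['img'][...,::-1]); print(n,[k for k in c], c['fx'],c['T'])
print(manip.get_time(),manip.get_ee_rot(),manip.tips_ahead)
E
```

```text
top ['img', 'range_z', 'fx', 'fy', 'cx', 'cy', 'T'] 382.2602434268488 [[ 0.02060136  0.98105821 -0.19261456  0.32669653]
 [-0.9995138   0.02471976  0.0190026   0.01861104]
 [ 0.02340405  0.19212943  0.98109048  1.15587069]
 [ 0.          0.          0.          1.        ]]
side ['img', 'range_z', 'fx', 'fy', 'cx', 'cy', 'T'] 397.9482046720645 [[ 0.9843742   0.09751945 -0.14661991  0.39714255]
 [-0.17593871  0.57911462 -0.79603506 -0.85239136]
 [ 0.00728084  0.8093925   0.58722294  0.68613283]
 [ 0.          0.          0.          1.        ]]
0.1 [ 1.69050541e-01  9.85607004e-01 -8.48898640e-04 -1.65582451e-04] 0.0726
```

View pics/top.png

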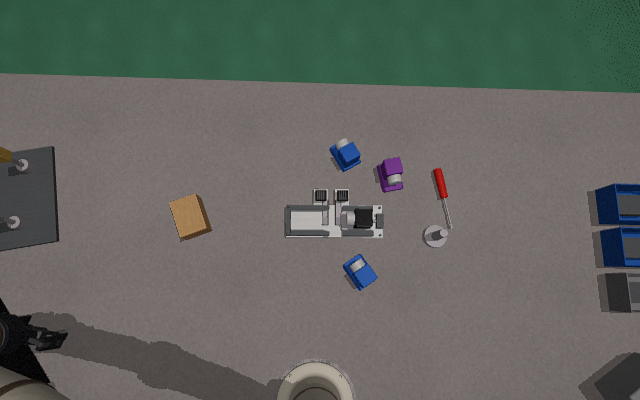

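View pics/side.png

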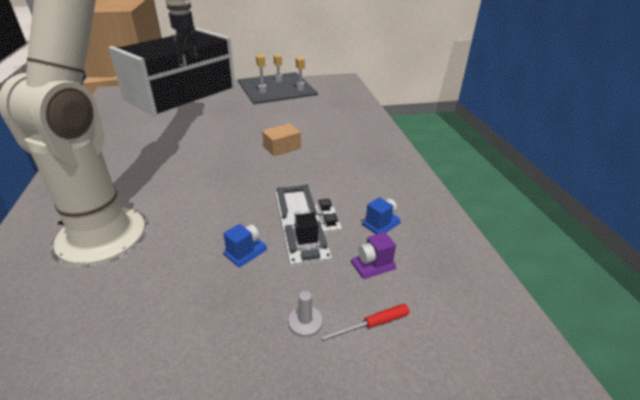

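The top view shows the bed at about (334,221), with park on the right and work on the left. The carriage is the black head at (364,218) with its lens at about (348,219). The pads are at (342,196) for park and (320,196) for work. The look-alikes are blue at (346,155) and (360,272) and purple at (391,175), none of them on the bed. The only black head on a steel plate, captive in the bed, is at (364,218), so that is the one meant. I'll confirm with a crop and depth.

Run:
```python
from h import *
c=np.load('pics/top.npz'); W=pts(c); img=c['img']
cv2.imwrite('pics/crop.png',cv2.resize(img[175:260,270:400,::-1],None,fx=6,fy=6,interpolation=cv2.INTER_CUBIC))
def reg(name,u0,u1,v0,v1,z0,z1):
    m=np.zeros(W.shape[:2],bool); m[v0:v1,u0:u1]=1; m&=(W[...,2]>z0)&(W[...,2]<z1)
    P=W[m]; r=cv2.minAreaRect((P[:,:2]*1000).astype(np.float32))
    print(name,len(P),'med',np.round(np.median(P,0),4),'rect mm',np.round(r[0],1),np.round(r[1],1),round(r[2],2))
reg('head',345,385,200,240,.062,.085)
reg('parkpad',333,354,183,206,.027,.045)
reg('workpad',309,331,183,206,.027,.045)
reg('bed',280,390,200,245,.006,.04)
reg('bench',280,390,245,255,-.05,.05)
reg('stop',284,296,200,245,.018,.04)
reg('blue',330,362,135,172,.02,.1);reg('purple',375,407,155,192,.02,.1);reg('blue2',340,380,250,292,.02,.1)
reg('post',420,450,220,250,.02,.12)
reg('carton',165,215,190,245,.03,.1)
```

```text
head 316 med [ 0.5121 -0.1127  0.082 ] rect mm [ 514.4 -117. ] [51.3 71.4] 0.34
parkpad 126 med [ 0.5872 -0.0701  0.0346] rect mm [581.1 -79.1] [46.3 48.7] 1.06
workpad 132 med [ 0.5837 -0.0035  0.0341] rect mm [578.7   2.1] [45.8 54.1] 1.19
bed 2846 med [ 0.5093 -0.0269  0.0162] rect mm [509.4 -53.4] [135.1 313.2] 1.58
bench 1096 med [ 0.4262 -0.0528  0.0008] rect mm [426.  -52.5] [ 28.2 330.9] 1.2
stop 217 med [0.5081 0.087  0.0273] rect mm [509.3  82.8] [90.9 27.1] 1.95
blue 468 med [ 0.7111 -0.0806  0.0706] rect mm [721.6 -81.5] [72.6 51.9] 30.73
purple 476 med [ 0.6607 -0.2153  0.0704] rect mm [ 662.  -219.5] [73.8 52.8] 15.64
blue2 474 med [ 0.3561 -0.1264  0.0715] rect mm [ 359.8 -128.4] [72.5 51.3] 35.82
post 136 med [ 0.4722 -0.3479  0.0741] rect mm [ 473.7 -350.6] [28.1 46.1] 25.52
carton 1203 med [0.5078 0.3733 0.0649] rect mm [511.1 377.1] [111.2  81.4] 22.36
```

View pics/crop.png

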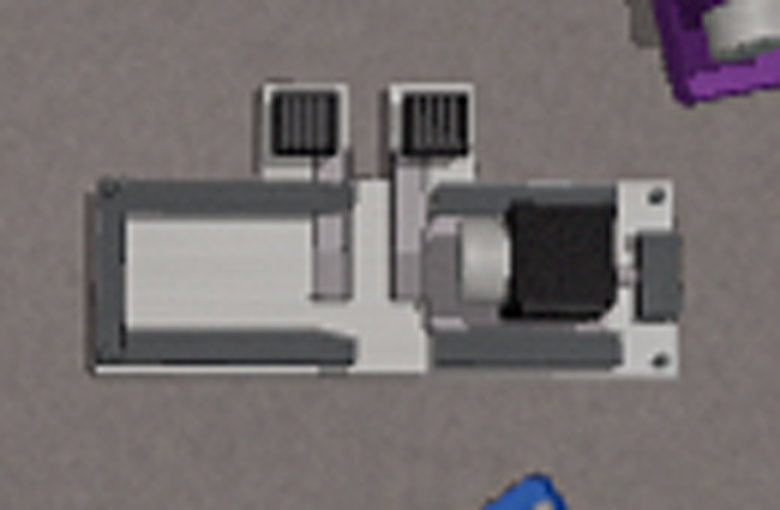

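The crop confirms it: black head with its lens facing left (work), steel plate nose at about (428,275) in the crop, against the park catch bar at (408,230). The ribbed park pad is at (435,123), the work pad at (305,123). The head top reads 82 mm against 24 + 60 = 84 mm expected, and the pads read 34 mm as given. Next I'll fit the bed pose by ray–plane intersection, then do the press.

```bash
cat >> h.py <<'E'
def ray(c,u,v,z):
    T=np.array(c['T']); d=T[:3,:3]@np.array([(u-c['cx'])/c['fx'],-(v-c['cy'])/c['fy'],-1]); o=T[:3,3]
    return (o+d*(z-o[2])/d[2])
def dark(c,u0,u1,v0,v1,z,th=60):
    m=(c['img'][v0:v1,u0:u1].max(-1)<th).astype(np.uint8)
    n,l,s,cc=cv2.connectedComponentsWithStats(m); i=1+np.argmax(s[1:,4])
    q=cv2.findNonZero((l==i).astype(np.uint8))[:,0]; ctr=(q.min(0)+q.max(0))/2
    return ray(c,u0+ctr[0],v0+ctr[1],z), s[i]
E
python3 - <<'E'
from h import *
c=dict(np.load('pics/top.npz'))
k,s1=dark(c,333,354,183,204,.034); w,s2=dark(c,309,331,183,204,.034); h,s3=dark(c,345,380,200,240,.084)
print(k,s1,w,s2,h,s3)
# long lower edge of the bed (z~.012) and outline corners, from crop pixels
a=ray(c,270+93/6,175+373/6,.006); b=ray(c,270+678/6,175+375/6,.006); print('edge',a,b,np.degrees(np.arctan2(a[1]-b[1],a[0]-b[0])))
e=w-k; print('pads yaw',np.degrees(np.arctan2(e[1],e[0])),np.hypot(*e[:2]))
for yaw in (91,91.5,92):
    t=np.radians(yaw); x=np.array([np.cos(t),np.sin(t)]); y=np.array([-x[1],x[0]])
    print(yaw,'origin from pads',(k+w)[:2]/2-5e-3*x+.075*y,'from head',h[:2]+.085*x)
    for q in(a,b,ray(c,270+93/6,175+185/6,.026)): 
        r=q[:2]-((k+w)[:2]/2-5e-3*x+.075*y); print('  corner in bed',r@x,r@y)
E
```

```text
[ 0.58454281 -0.07004344  0.034     ] [ 4  8 11 11 78] [ 0.58436532 -0.00371257  0.034     ] [ 6  8 11 10 73] [ 0.51027327 -0.12520859  0.084     ] [  8   8  20  21 351]
edge [0.45934282 0.09709154 0.006     ] [ 0.46521673 -0.19792783  0.006     ] 91.14062440874235
pads yaw 90.15331438456013 0.0663311089805548
91 origin from pads [ 0.50955275 -0.04318617] from head [ 0.50878982 -0.04022153]
  corner in bed 0.14113263179424027 0.04775410306543442
  corner in bed -0.15394431722733065 0.04702987686303683
  corner in bed 0.14172386869326756 -0.044555141964548364
91.5 origin from pads [ 0.50961065 -0.04383956] from head [ 0.50804823 -0.04023771]
  corner in bed 0.1421986663187268 0.04656146272148973
  corner in bed -0.15287336706245577 0.04841226356579535
  corner in bed 0.1419843408016824 -0.04574942690508096
92 origin from pads [ 0.50967425 -0.04449242] from head [ 0.50730682 -0.04026037]
  corner in bed 0.14325425263358696 0.0453595650015145
  corner in bed -0.15179039422944746 0.04978525194687344
  corner in bed 0.14223438102218874 -0.0469459393900029
```

The checks agree: pad spacing 66.3 mm against 66, and bed ends at −152 and +142 mm. That puts the bed origin at about (0.5095, −0.042) with yaw 91.2°. Pressing the park pad.

```bash
cat >> h.py <<'E'
from scipy.spatial.transform import Rotation as R
t=np.radians(91.2); X=np.array([np.cos(t),np.sin(t)]); Y=np.array([-X[1],X[0]]); O=np.array([.5095,-.042])
def bed(x,y,tipz): return [*(O+x*X+y*Y),tipz+manip.tips_ahead]
def st(s=''): 
    p=np.array(manip.get_tool_pos()); r=p[:2]-O
    print(s,'t',round(manip.get_time(),2),'bed mm',np.round([r@X*1e3,r@Y*1e3,(p[2]-manip.tips_ahead)*1e3],1),'F',np.round(manip.get_wrist_force(),1),flush=True)
def quat(sgn=1): return R.from_matrix(np.column_stack([*( [np.r_[X*sgn,0],np.r_[Y*-sgn,0],[0,0,-1]] )])).as_quat()
E
python3 - <<'E'
from h import *
q0=np.array(manip.get_qpos()); best=None
for s in(1,-1):
    q=quat(s); a=manip.inverse_kinematics(bed(-.028,-.075,.09),q); print(s,a)
    if a is not None and (best is None or np.abs(np.array(a)-q0).max()<best[0]): best=(np.abs(np.array(a)-q0).max(),q)
manip.set_gripper(0.0)
manip.move_ptp(bed(-.028,-.075,.09),best[1]); st('above')
manip.move_l(bed(-.028,-.075,.038),rate=.12); st('near')
for z in(.033,.030,.027,.025,.0235):
    manip.move_l(bed(-.028,-.075,z),rate=.03); st(z)
manip.pause(.8); st('held')
c=snap('top'); h,s=dark(c,320,380,205,235,.084); r=h[:2]-O; print('head bed',r@X,r@Y,s)
cv2.imwrite('pics/press.png',cv2.resize(c['img'][150:260,250:410,::-1],None,fx=4,fy=4))
E
```

```text
1 [-0.03820905  0.53419298  0.14115363  1.83073036 -0.10165429  0.78362666
  0.17656332]
-1 [-0.77505613  1.07031932  1.34980828  1.85384827 -1.12693669  1.2464678
 -2.17235448]
above t 3.64 bed mm [-26.5 -75.4  90.1] F [ 0.1  0.4 -0.4]
near t 4.22 bed mm [-27.9 -75.1  38. ] F [ 0.9 -0.2  0.2]
0.033 t 4.54 bed mm [-28.  -75.4  33.5] F [-0.3 -0.4  1.2]
0.03 t 4.79 bed mm [-28.  -75.4  30.2] F [ 0.5 -0.4  2.2]
0.027 t 5.04 bed mm [-28.  -75.   26.8] F [-0.7 -0.1  2.6]
0.025 t 5.29 bed mm [-28.  -74.9  24.8] F [ 0.7 -0.4  3. ]
0.0235 t 5.54 bed mm [-28.  -75.   23.9] F [-1.4  0.7  6.8]
held t 6.34 bed mm [-28. -75.  24.] F [-1.3 -0.7  7.4]
head bed -0.007528682518767017 0.005565468578871619 [ 0  5 33 20 82]
```

View pics/press.png

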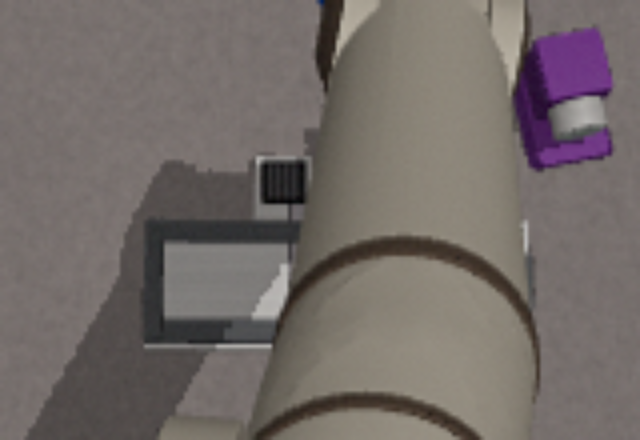

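The arm hides the carriage from the top camera, but the pad bottomed out at 24 mm with about 7 N, so it is fully down. I'll lift, move behind the park end and look from the side.

Run:
```python
from h import *
manip.move_l(bed(-.028,-.075,.12),rate=.25); st()
manip.move_l(bed(-.118,0,.12),rate=.25); st()
c=snap('side'); W=pts(c); r=W[...,:2]-O; bx=r@X; by=r@Y
m=(np.abs(by)<.02)&(W[...,2]>.076)&(W[...,2]<.09)&(bx>-.13)&(bx<.1)
print(m.sum(),'head top bed x',np.percentile(bx[m],[2,50,98]),'y',np.percentile(by[m],[2,50,98]))
cv2.imwrite('pics/side2.png',cv2.resize(c['img'][150:290,220:420,::-1],None,fx=4,fy=4))
```

```text
t 6.92 bed mm [-27.9 -74.8 120.4] F [-0.6  0.2 -0.2]
 t 7.54 bed mm [-118.2    1.1  118.9] F [ 0.2  0.7 -0.5]
146 head top bed x [-0.08801626 -0.0755962  -0.03873828] y [-0.01924429  0.00837372  0.01943893]
```

View pics/side2.png

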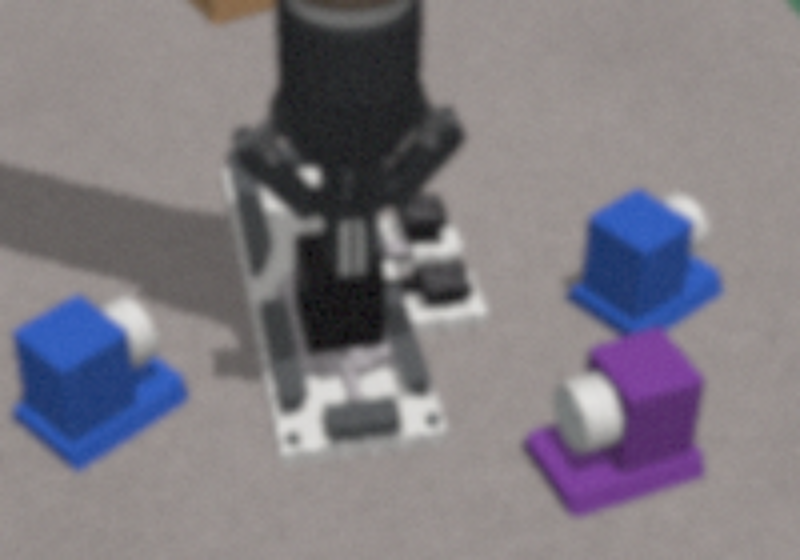

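The side view shows the head, crop (340,290), with its rear edge at bed x ≈ −87 mm, so the carriage sprang out about 25 mm. The fingers are above and behind it. I'll lower them and push along +x.

Run:
```python
from h import *
manip.move_l(bed(-.118,0,.040),rate=.12); st('low')
for x,v in((-.100,.08),(-.09,.04),(-.07,.06),(-.04,.06),(-.01,.06),(.01,.05),(.018,.03),(.022,.02)):
    manip.move_l(bed(x,0,.040),rate=v); st(x)
    f=np.array(manip.get_wrist_force())
    if np.abs(f).max()>25: print('high force, stop'); break
```

```text
low t 8.41 bed mm [-117.9   -0.6   40.4] F [ 0.  -1.1  0. ]
-0.1 t 8.78 bed mm [-98.8  -0.3  40.4] F [-0.6 -0.  -1.1]
-0.09 t 9.18 bed mm [-89.6   0.   40. ] F [-0.4 -0.6  0.6]
-0.07 t 9.67 bed mm [-69.2  -0.1  40. ] F [-0.3 -0.4  0. ]
-0.04 t 10.32 bed mm [-39.5   0.   40. ] F [-0.2 -0.8 -1. ]
-0.01 t 10.97 bed mm [-9.6  0.  40. ] F [-0.6 -0.4  1.4]
0.01 t 11.52 bed mm [10.6 -0.  40. ] F [ 0.3 -0.  -1.3]
0.018 t 11.93 bed mm [18.4  0.  40. ] F [ 0.1  0.6 -0.2]
0.022 t 12.28 bed mm [22.2 -0.  40. ] F [ 0.1 -0.1 -0.5]
```

Run:
```python
from h import *
for x in np.arange(.024,.0405,.0015):
    manip.move_l(bed(x,0,.040),rate=.02); f=np.array(manip.get_wrist_force())[:2]@X; st(round(x,4))
    if f<-12: print('stop felt'); break
c=snap('side'); W=pts(c); r=W[...,:2]-O; bx=r@X; by=r@Y
m=(np.abs(by)<.02)&(W[...,2]>.076)&(W[...,2]<.09)&(bx>-.13)&(bx<.12)
print(m.sum(),np.percentile(bx[m],[2,50,98]) if m.any() else '')
cv2.imwrite('pics/side3.png',cv2.resize(c['img'][150:290,220:420,::-1],None,fx=4,fy=4))
```

```text
0.024 t 12.53 bed mm [24.2 -0.  40. ] F [-0.1 -0.   0.9]
0.0255 t 12.78 bed mm [25.6 -0.  40. ] F [-0.5 -0.9 -0.2]
0.027 t 13.03 bed mm [27.2  0.  40. ] F [ 0.6 -0.6 -0.1]
0.0285 t 13.28 bed mm [28.6  0.  40. ] F [-0.5 -1.1  0.5]
0.03 t 13.53 bed mm [29.  -0.1 40. ] F [ 0.4 -4.6  0.8]
0.0315 t 13.78 bed mm [30.  -0.2 40.2] F [ 0.2 -5.9  1. ]
0.033 t 14.03 bed mm [31.  -0.3 40.2] F [ 0.1 -8.5  0.2]
0.0345 t 14.28 bed mm [31.1 -0.3 40.2] F [  0.6 -11.6   0.4]
0.036 t 14.53 bed mm [31.2 -0.2 40.3] F [  0.1 -14.9   1.6]
stop felt
83 [0.01749164 0.02416578 0.08292058]
```

View pics/side3.png

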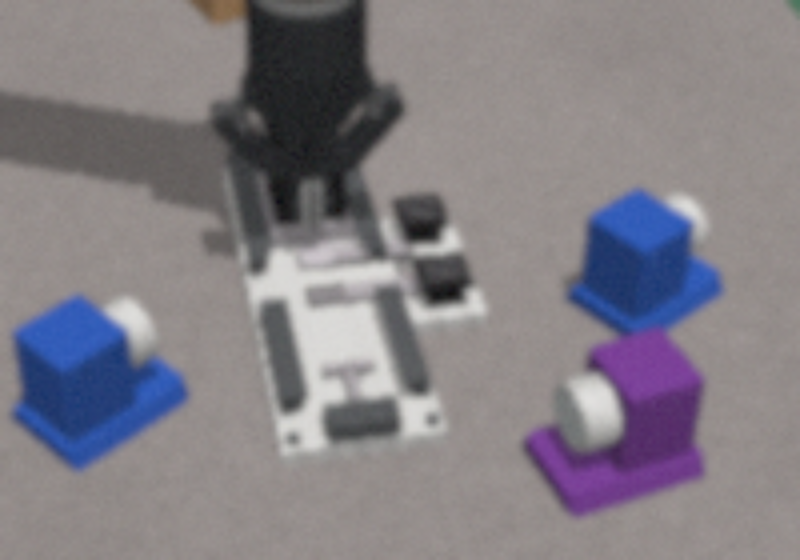

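The carriage met a firm stop at a finger position of 31 mm (about 32 expected at the bed stop), with the force rising to 15 N. I'll back off and verify the carriage position and both catches.

Run:
```python
from h import *
manip.move_l(bed(-.005,0,.040),rate=.1)
manip.move_l(bed(-.02,0,.16),rate=.25)
q=np.array(manip.get_qpos()); q[0]-=.9; manip.set_joints(q); st()
c=snap('top'); W=pts(c); r=W[...,:2]-O; bx=r@X; by=r@Y
m=(np.abs(by)<.035)&(W[...,2]>.07)&(W[...,2]<.09)&(np.abs(bx)<.14)
print('head',m.sum(),np.percentile(bx[m],[3,50,97]))
h,s=dark(c,290,340,205,240,.084); r=h[:2]-O; print('head dark bed',r@X,r@Y,s,'-> carriage',r@X+.015)
for n,x in(('park',-.028),('work',.038)):
    p=(np.abs(bx-x)<.011)&(np.abs(by+.075)<.011); print(n,p.sum(),np.median(W[p][:,2]))
cv2.imwrite('pics/end.png',cv2.resize(c['img'][175:260,270:400,::-1],None,fx=6,fy=6,interpolation=cv2.INTER_CUBIC))
```

```text
t 17.42 bed mm [405.1 135.4 159.9] F [ 0.  -0.4 -0.8]
head 393 [0.04367299 0.07219783 0.10950879]
head dark bed 0.0649915199560286 6.188642985340971e-05 [ 12   3  18  20 330] -> carriage 0.0799915199560286
park 56 0.03430985045702839
work 55 0.03494434513037681
```

View pics/end.png

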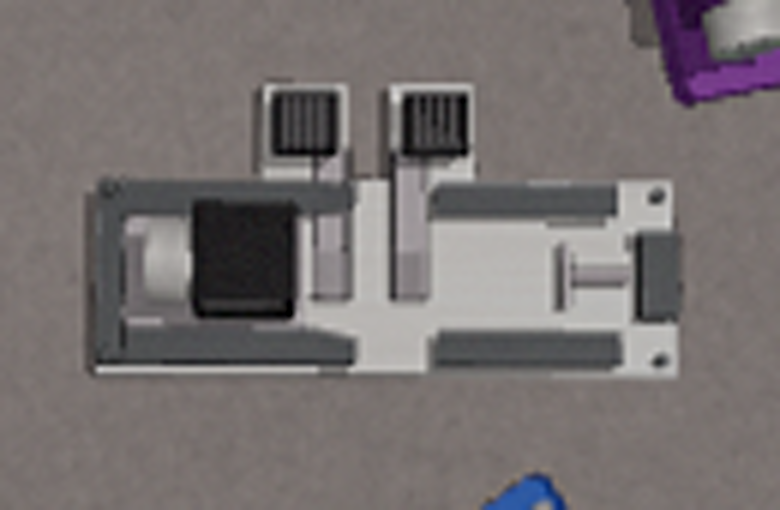

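The picture shows the plate's nose against the stop at (125,270) in the crop and the head at (245,258). The working catch bar at (332,250) is up behind the tail. Both pads read 34–35 mm, which is up, and the arm is clear. Handing in.

```bash
python3 -c "
from bench import manip
print(manip.hand_in())"
```

```text
the job is handed in; nothing more can be done
None
```

I pressed the park catch and the carriage sprang out. I then slid it to the firm stop (about bed x = 80 mm), where the working catch came up behind it, and handed the job in with the arm clear, at about 17 s of the 42 s.

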